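# Load the tall bisque tile into the tile tote and lock up its carry handle

### The job

Make the tile tote ready to be carried to the kiln: slide the tall bisque tile up out of the drying rack by its upper edge and lower it gently, upright, all the way down into the empty middle slot of the tote, between the two short tiles. Then swing the tote's carry handle up until it snaps into its detent and stands upright by itself, and let go. Leave the short tiles standing in their slots and the rest of the table as it is.

Things in the scene. Friction and masses are not known exactly. Their poses are not given: they have to be found in the camera images.
- tote: Tile tote (fixed): wooden comb sides, grey steel ends, 124 (x) by 138 mm (y). Origin: centre of underside; z up. Three upright slots at y = -34, 0, +34 mm: 13 mm wide in y, x from -55 to 55 mm, floor z = 12, straight walls to z = 62, pointed rib tops (45 deg lead-in) to z = 73. Short tiles in the outer two. End plates at y = +-65 mm, top z = 120, hold the handle pivots at x = 0, z = 100.
- middle_slot (a point): Centre of the floor of the tote's empty middle slot (where the tall tile's origin belongs); axes as the tote's: x along the slot, y across it, z up.
- tote_handle (a joint): Carry handle angle (rad). 0: lowered on its pegs at the tote's -x side, arms 15 deg above level; grows as it swings up towards +x; end stop at 1.309, upright over the tote. Sprung balls: from about 1.00 they resist (3 to 5 N at the grip), past 1.16 they snap it home. Let go sooner, it falls back by its weight (0.25 kg).
- handle_grip (a point): Centre of the handle's wooden grip: bar 22 mm diameter, 96 mm long along the tote's y, 125 mm from the pivot line. In the tote's frame at x = -125 cos(a), z = 100 + 125 sin(a) mm, a = 0.262 + handle angle; lowered at x = -121, z = 132; upright x = 0, z = 225 (then it bars the slots' mouths). An 8 mm rod goes on to flat steel arms at y = +-71 mm. The point turns with the handle.
- drying_rack: Drying rack, fixed: pale wooden comb rack, 126 mm (x) by 173 mm (y). Origin: centre of its underside; z up. Four slots like the tote's, at y = -51, -17, +17 and +51 mm; floor at z = 12 mm, ribs up to z = 73 mm. Three of the slots hold tiles: the tall one and two short ones, in any order.
- tall_tile: The tall tile: pale terracotta bisque, 100 mm wide (x), 9 mm thick (y), 150 mm tall (z), 0.25 kg, standing in the drying rack. Origin: middle of its lower edge face; z up. Its top stands 50 mm above the short tiles.
- rack_tile_1: Short tile of the same clay, 100 mm wide (x), 9 mm thick (y), 100 mm tall (z), standing in the drying rack; origin at the middle of its lower edge face. To be left there.
- rack_tile_2: Short tile of the same clay, 100 mm wide (x), 9 mm thick (y), 100 mm tall (z), standing in the drying rack; origin at the middle of its lower edge face. To be left there.
- tote_tile_1: Short tile of the same clay, 100 mm wide (x), 9 mm thick (y), 100 mm tall (z), standing in an outer slot of the tote; origin at the middle of its lower edge face. To be left there.
- tote_tile_2: Short tile of the same clay, 100 mm wide (x), 9 mm thick (y), 100 mm tall (z), standing in an outer slot of the tote; origin at the middle of its lower edge face. To be left there.
- glaze_jar: Bystander: lidded glaze jar, 88 mm diameter, 93 mm tall, between tote and rack; origin at the centre of its foot.
- coil_pot: Bystander: white coil pot, 104 mm diameter, 83 mm tall; origin at the centre of its foot.
- bisque_cup: Bystander: small terracotta-coloured cup, 56 mm diameter, 58 mm tall; origin at the centre of its foot.
- kiln_timer: Bystander: white kitchen timer with black knob, 59 x 65 x 49 mm; origin at the centre of its underside.
There are look-alikes about, which are no part of the job. What is shaped like the tall_tile but black or purple is not meant.

How it is judged:
By the outcome, as a careful person would: the job done as asked, in the order asked, and still so for the second after the job is handed in, with the robot touching nothing.
It also fails if it takes over 64 s, if anything falls off the work surface, if the arm or the gripper's body presses on something with over 40 N, if the wrist force passes 120 N, or if a joint passes its speed limit or range.

### The arm

A 6-joint arm with a two-finger parallel gripper is mounted at the origin on a cart in front of the work surface, level with it; the furniture and walls round the work are solid. World frame = base frame: x ahead of the robot, y to its left, z up, the work surface at z = 0. Lengths are in m, angles in degrees, forces in N, time in s.
With the tool pointing down it reaches from about 0.325 to 0.85 m from the base axis. Payload 15.5 kg.
Tool frame: the origin (TCP) lies midway between the tips of the shut fingers; the grasp point (between the pads) lies 19 mm behind it; z points along the fingers, y is the line along which they close (so a half turn about z gives the same grasp; the last joint's range is limited). The gripper opens to 91 mm and grips with 3 to 60 N. Pads are 32 mm wide; open, the fingers measure 118 mm over their backs; the gripper's body (76 mm by 178 mm) begins 60 mm behind the grasp point.
Start: joints at [-75.888, 28.281, 77.091, -0, 74.628, -5.472], TCP at [0.209, -0.589, 0.214] pointing down, gripper open.
Joint ranges: [-166.48, 166.48], [-47.26, 123.95], [12.59, 153.08], [-70.14, 250.14], [6.76, 159.57], [-176.63, 176.63]. Speed limits (degrees/s): [108.29, 108.29, 147.25, 172.46, 172.46, 172.46].

### API

Orientations are given as a 3x3 rotation matrix whose columns are the frame's x, y, z axes.
In Python, from bench import ctrl gives the robot as it stands. The module is installed in compiled form; this text tells all that it offers. Calls block until the motion is done:
- ctrl.goto(position, orientation): joint-space move of the TCP to a pose.
- ctrl.move_l(position, vel=0.15, ori=None, contact_N=None): straight line of the TCP; ori=None keeps the orientation; vel is the mean speed in m/s. With contact_N (N) it stops when the force on the tool has changed by that much, and returns True; else False.
- ctrl.movej(angles): joint-space move.
- ctrl.command_gripper(opening): opening from 0.0 (shut) to 1.0 (fully open); the grip force is fixed at half the most; returns when the fingers have stopped.
- ctrl.sleep(seconds).
- ctrl.ik(position, orientation): joint angles nearest the present ones, or None.
- ctrl.read_camera(name): name is "side" or "top" or "wrist"; returns the picture (400x640x3 uint8, blue, green, red); there is no depth.
- ctrl.camera_params(name): a dict with "fx", "fy", "cx", "cy" (pixels), "pose" (4x4, takes a point from camera to world coordinates); the wrist camera has in their place "T_tool_cam" (4x4, takes a point from camera to tool coordinates, whose origin is the TCP and whose axes are the flange's). Camera axes: x right, y up, looking along -z (the intrinsics and any distortion apply to the point x, -y, -z); pixel columns grow to the right and rows downward; lengths in m; the calibration is good to about 2 mm. A picture is of the moment at which its call begins: read the wrist's pose just before it. camera_params takes no time and is no camera call.
A pose or a line that the arm cannot do raises ctrl.MotionError and nothing moves.
- ctrl.sign_off(): hands the job in; it is judged then, once.
Readings, each from a call of its own:
- ctrl.current_t(): time.
- ctrl.current_q(): joint angles.
- ctrl.current_dq(): joint speeds.
- ctrl.current_effort(): joint torques, N m.
- ctrl.current_tool_pos(): TCP position.
- ctrl.current_eef_rot(): TCP orientation.
- ctrl.current_contact_force(): force on the tool from outside, world axes, zero at the start.
- ctrl.current_wrist_torque(): the same for the moment, N m.
- ctrl.current_grip_width(): opening from 0.0 (shut) to 1.0 (fully open).
- ctrl.current_grasp_force(): force on a finger pad.
Only numpy, scipy, OpenCV 4.12 (cv2) and the standard library are available. Lean on these libraries where they do the work, as an engineer would, in place of code of your own. Each camera call takes 0.05 s, during which the arm holds its last target. There are 200 camera calls.

## Working session

There is one attempt and no reset: what is moved stays moved. The work goes in short steps, each a Python script; the robot and the scene stay as the last script left them, time stands still between calls to the robot, and variables do not carry over. Pictures are saved under pics/ and viewed, at most 10 in all, crops included, and the job is handed in when it is done.

```bash
mkdir -p pics
python3 - <<'E'
from bench import ctrl
import cv2,numpy as np
np.set_printoptions(precision=4,suppress=True)
for n in("top","side"):
    cv2.imwrite(f"pics/{n}0.png",ctrl.read_camera(n)); print(n,ctrl.camera_params(n))
print(ctrl.camera_params("wrist"),ctrl.current_eef_rot(),ctrl.current_t())
E
```

```text
top {'fx': 478.2144310714125, 'fy': 478.2144310714125, 'cx': 327.21245137832534, 'cy': 193.98324953873103, 'pose': array([[ 0.0094,  0.9746, -0.2236,  0.2175],
       [-1.    ,  0.0093, -0.0017,  0.0536],
       [ 0.0004,  0.2236,  0.9747,  1.5257],
       [ 0.    ,  0.    ,  0.    ,  1.    ]])}
side {'fx': 364.57664710403554, 'fy': 364.57664710403554, 'cx': 316.22334306027346, 'cy': 200.84324205553403, 'pose': array([[-0.9646,  0.182 , -0.191 ,  0.3163],
       [-0.2629, -0.6008,  0.7549,  0.9626],
       [ 0.0227,  0.7784,  0.6274,  0.831 ],
       [ 0.    ,  0.    ,  0.    ,  1.    ]])}
{'fx': 328.4051626364479, 'fy': 328.4051626364479, 'cx': 316.2095799396415, 'cy': 202.63638914159839, 'T_tool_cam': array([[ 0.0004,  0.9719,  0.2353,  0.0665],
       [ 1.    , -0.0004,  0.    ,  0.0005],
       [ 0.0001,  0.2353, -0.9719, -0.1705],
       [ 0.    ,  0.    ,  0.    ,  1.    ]])} [[ 0.9422  0.3352 -0.0003]
 [ 0.3352 -0.9422  0.0011]
 [ 0.0001 -0.0011 -1.    ]] 0.1
```

View pics/top0.png

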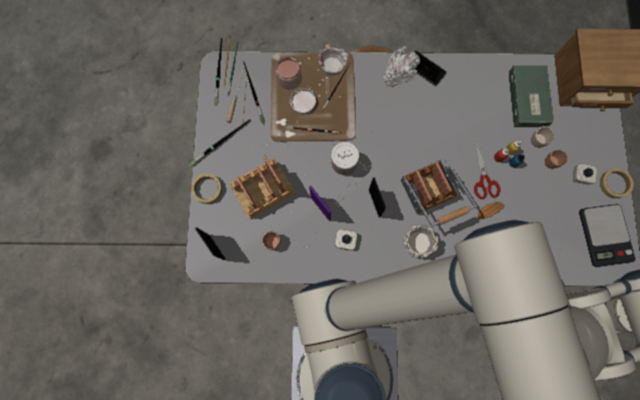

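View pics/side0.png

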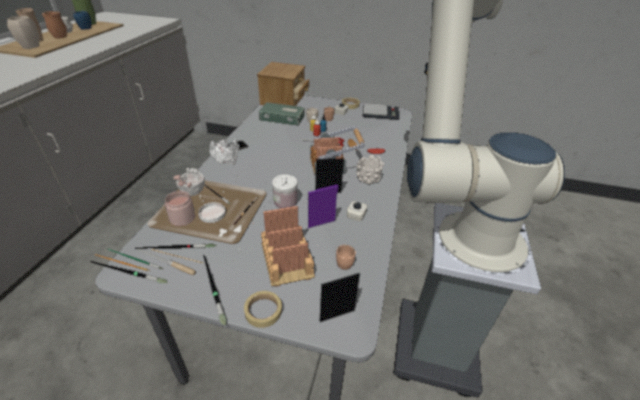

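The top view shows the rack at about (263,188) and the tote at (430,185), with its handle lowered towards (455,214). The black and purple look-alikes stand between them and at the lower left. I'll enlarge both.

```bash
cat > h.py <<'E'
from bench import ctrl
import cv2,numpy as np
np.set_printoptions(precision=4,suppress=True)
def ray(P,pose,u,v):
    d=pose[:3,:3]@np.array([(u-P['cx'])/P['fx'],-(v-P['cy'])/P['fy'],-1.]); return pose[:3,3],d
def onz(P,pose,u,v,z):
    o,d=ray(P,pose,u,v); return o+d*(z-o[2])/d[2]
def proj(P,pose,X):
    c=pose[:3,:3].T@(np.asarray(X)-pose[:3,3]); return np.array([P['cx']+P['fx']*c[0]/-c[2],P['cy']-P['fy']*c[1]/-c[2]])
def wpose():
    T=np.eye(4);T[:3,:3]=ctrl.current_eef_rot();T[:3,3]=ctrl.current_tool_pos()
    return T@ctrl.camera_params("wrist")["T_tool_cam"]
E
python3 - <<'E'
from h import *
im=cv2.imread("pics/top0.png")
a=cv2.resize(im[145:235,220:300],None,fx=5,fy=5,interpolation=cv2.INTER_CUBIC)
b=cv2.resize(im[145:235,390:470],None,fx=5,fy=5,interpolation=cv2.INTER_CUBIC)
cv2.imwrite("pics/c0.png",np.hstack([a,b]))
P=ctrl.camera_params("top")
for u,v in((263,188),(430,185),(455,214),(345,157)): print(onz(P,P["pose"],u,v,.07))
E
```

```text
[0.5688 0.2574 0.07  ]
[ 0.5834 -0.266   0.07  ]
[ 0.4917 -0.3398  0.07  ]
[0.6726 0.0007 0.07  ]
```

View pics/c0.png

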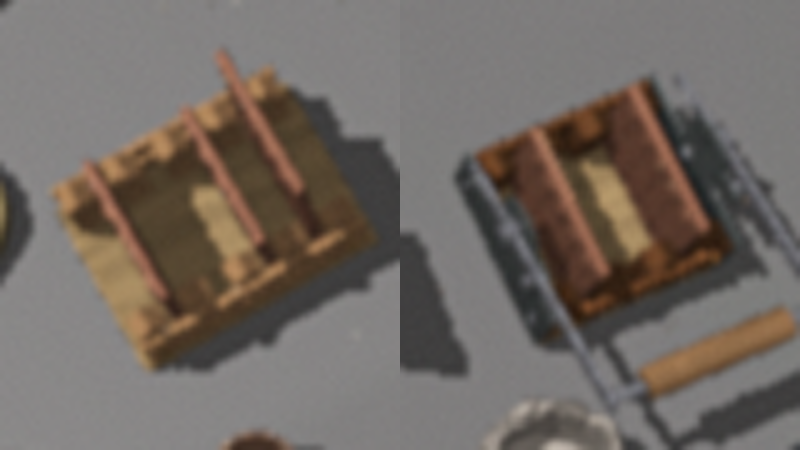

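The tall tile is the right-most one in the rack, nearest the tote, and the tote's middle slot is empty. Next I'll fix both roughly from the top view and look with the wrist camera.

```bash
cat >> h.py <<'E'
def R(yaw):
    c,s=np.cos(yaw),np.sin(yaw); return np.array([[c,s,0],[s,-c,0],[0,0,-1.]])
E
python3 - <<'E'
from h import *
P=ctrl.camera_params("top")
f=lambda u,v,z:onz(P,P["pose"],u,v,z)
def seg(a,b,z):
    p,q=f(*a,z),f(*b,z); d=q-p; print((p+q)/2,np.linalg.norm(d),np.degrees(np.arctan2(d[1],d[0]))); return (p+q)/2,np.arctan2(d[1],d[0])
m,y=seg((280.6,184),(264.4,155.4),.162)
t1,y1=seg((431,203),(417,171),.112); t2,y2=seg((451,192),(437,162),.112)
print(np.linalg.norm(t1-t2))
mt=(t1+t2)/2; yt=(y1+y2)/2
for n,c,yw,back in(("rack",m,y,.09),("tote",mt,yt,.10)):
    p=c-back*R(yw)[:,0]; p[2]=.27
    if n=="rack": 
        q=p.copy();q[2]=.32; ctrl.goto(q,R(yw)); ctrl.move_l(p)
    else: ctrl.goto(p,R(yw))
    T=wpose(); im=ctrl.read_camera("wrist"); cv2.imwrite(f"pics/w_{n}.png",im); np.save(f"w_{n}.npy",T)
    print(n,ctrl.current_tool_pos(),ctrl.current_t())
E
```

```text
[0.6028 0.2188 0.162 ] 0.10120624452663417 30.276892805182793
[ 0.5668 -0.2381  0.112 ] 0.10724335422455859 21.335166811108838
[ 0.5988 -0.3004  0.112 ] 0.10209353076753441 22.17210474393669
0.07005729454095701
rack [0.5257 0.1733 0.271 ] 3.5583
tote [ 0.4904 -0.3054  0.2701] 5.3583
```

View pics/w_rack.png

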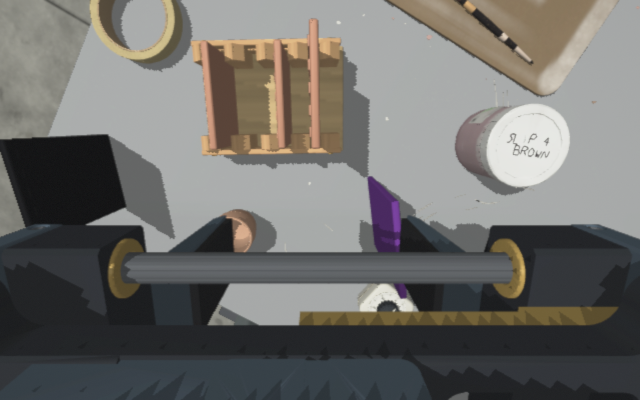

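View pics/w_tote.png

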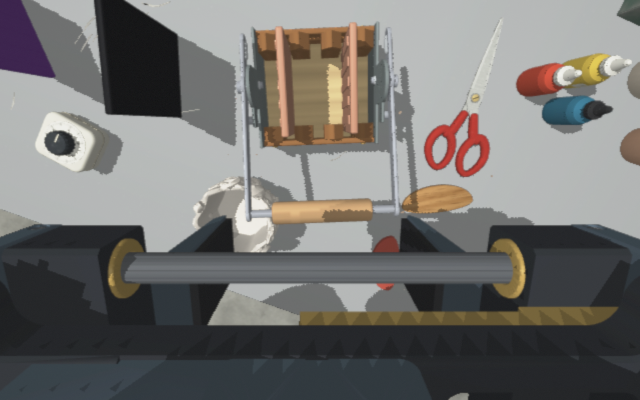

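The wrist views show the tall tile's top running from (314,20) to (315,146), and the tote's short tiles at x≈283 and 353. The handle grip is at (272–372, 211). I'll enlarge both views in one picture.

Run:
```python
from h import *
a=cv2.imread("pics/w_rack.png")[8:158,240:360]; b=cv2.imread("pics/w_tote.png")[8:158,226:406]
f=lambda i:cv2.resize(i,None,fx=3.2,fy=4,interpolation=cv2.INTER_CUBIC) if 0 else cv2.resize(i,None,fx=2.6,fy=4,interpolation=cv2.INTER_CUBIC)
m=np.hstack([f(a),f(b)]); print(m.shape); cv2.imwrite("pics/c1.png",m)
```

```text
(600, 780, 3)
```

View pics/c1.png

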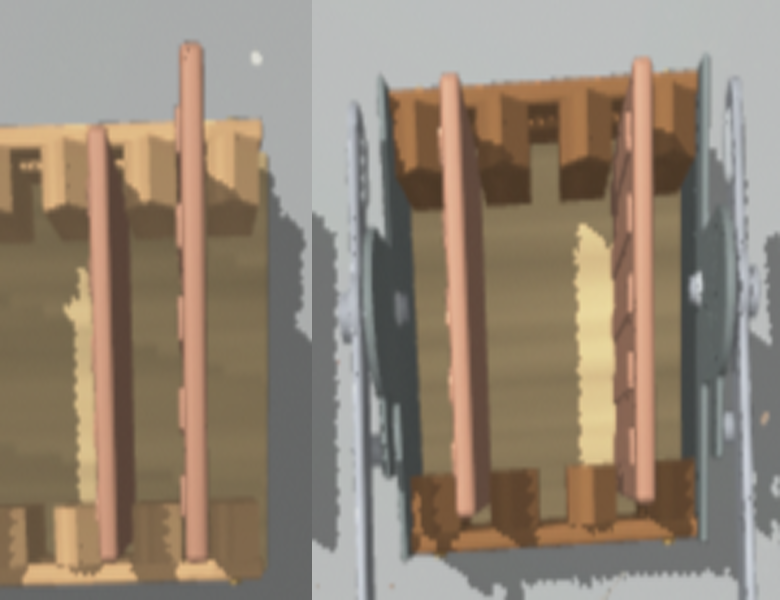

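The crop shows the tall tile's top edge from (313.5,18.8) to (315.4,147.5). The tote tile tops run (279.1,26.5)–(285.2,136.8) and (352.9,22.5)–(354.1,133). I'll compute the poses and overlay the models to check them.

Run:
```python
from h import *
P=ctrl.camera_params("wrist")
Tr,Tt=np.load("w_rack.npy"),np.load("w_tote.npy")
def seg(T,a,b,z):
    p,q=onz(P,T,*a,z),onz(P,T,*b,z); d=q-p; y=np.arctan2(d[1],d[0]); print((p+q)/2,np.linalg.norm(d),np.degrees(y)); return (p+q)/2,y
m,yr=seg(Tr,(315.4,147.5),(313.5,18.8),.162)
a,ya=seg(Tt,(285.2,136.8),(279.1,26.5),.112); b,yb=seg(Tt,(354.1,133),(352.9,22.5),.112)
d=a-b; print("sep",np.linalg.norm(d),"yaw from sep",np.degrees(np.arctan2(d[1],d[0]))-90)
g1,g2=onz(P,Tt,272,211,.132),onz(P,Tt,372,210,.132); d=g1-g2; g=(g1+g2)/2
yg=np.arctan2(d[1],d[0])-np.pi/2; print("grip",g,np.linalg.norm(d),np.degrees(yg))
c=(a+b)/2; e=np.array([np.cos(yg),np.sin(yg),0]); print("tote from tiles",c,"from grip",g+.121*e)
yt=np.mean([ya,yb,np.arctan2((a-b)[1],(a-b)[0])-np.pi/2]); print(np.degrees(yt))
def W(c,y,X): 
    C,S=np.cos(y),np.sin(y); return [c[0]+C*X[0]-S*X[1],c[1]+S*X[0]+C*X[1],X[2]]
im=cv2.imread("pics/w_tote.png"); s=4; im=cv2.resize(im[0:225,220:410],None,fx=4,fy=2.66,interpolation=cv2.INTER_CUBIC)
def L(A,B,col):
    q=[]
    for X in(A,B):
        u=proj(P,Tt,W(c,yt,X)); q.append((int((u[0]-220+.5)*4),int((u[1]+.5)*2.66)))
    cv2.line(im,*q,col,1)
for y in(-.0065,.0065): L((-.062,y,.062),(.062,y,.062),(0,255,0)); L((-.055,y,.012),(.055,y,.012),(255,255,0))
for y in(-.017,.017): L((-.062,y,.073),(.062,y,.073),(0,0,255))
for x in(-.062,.062): L((x,-.065,.062),(x,.065,.062),(255,0,255))
for y in(-.069,.069): L((-.062,y,0),(.062,y,0),(255,0,0))
L((-.121,-.048,.132),(-.121,.048,.132),(0,0,0))
cv2.imwrite("pics/ov.png",im); np.savez("est.npz",m=m,yr=yr,c=c,yt=yt)
```

```text
[0.6073 0.222  0.162 ] 0.09790358185169988 31.09941410919315
[ 0.574  -0.2379  0.112 ] 0.09867815980207312 23.793659561974803
[ 0.6023 -0.2991  0.112 ] 0.0983478644843487 24.026241694074418
sep 0.06744128831653146 yaw from sep 24.794421625033024
grip [ 0.4777 -0.3171  0.132 ] 0.0972371490617419 22.433213147222304
tote from tiles [ 0.5881 -0.2685  0.112 ] from grip [ 0.5895 -0.271   0.132 ]
24.204774293694083
```

View pics/ov.png

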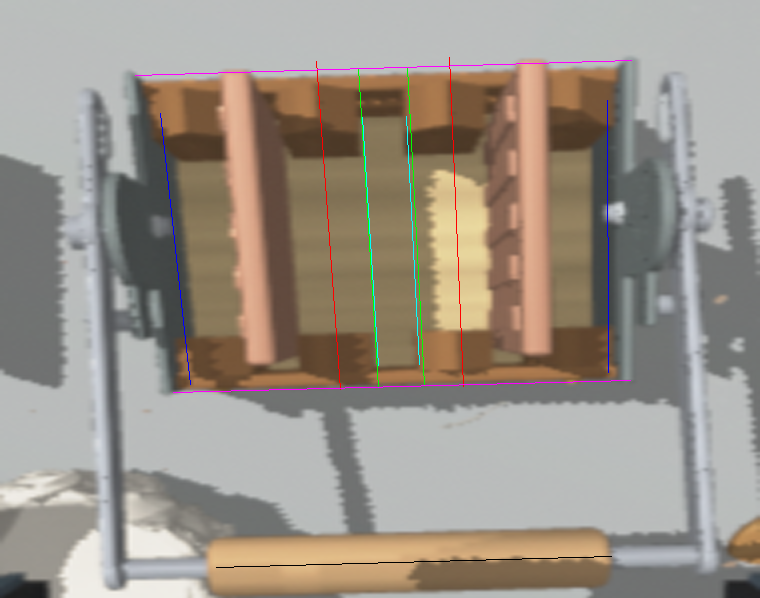

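The overlay fits: the slot edges, rib tops and grip bar all agree to about 1 mm. The yaw is 24.2° and the sizes come out within 2% of those given. Next I'll grasp the tall tile and lift it out.

Run:
```python
from h import *
E=np.load("est.npz"); m,yr=E["m"],float(E["yr"])
ctrl.command_gripper(0.55)
ctrl.move_l([*ctrl.current_tool_pos()[:2],.30])
ctrl.goto([m[0],m[1],.26],R(yr)); ctrl.move_l([m[0],m[1],.19],vel=.12)
print(ctrl.move_l([m[0],m[1],.128],vel=.08,contact_N=5),ctrl.current_tool_pos())
f0=ctrl.current_contact_force(); ctrl.command_gripper(0.0)
print("w",ctrl.current_grip_width()*91,ctrl.current_grasp_force(),ctrl.current_contact_force()-f0,ctrl.current_wrist_torque())
print(ctrl.move_l([m[0],m[1],.21],vel=.06,contact_N=15),ctrl.current_contact_force()-f0)
ctrl.move_l([m[0],m[1],.35],vel=.15)
print(ctrl.current_contact_force()-f0,ctrl.current_tool_pos(),ctrl.current_grip_width()*91,ctrl.current_t())
cv2.imwrite("pics/s1.png",ctrl.read_camera("side")[80:320,180:480])
```

```text
False [0.6077 0.2221 0.1285]
w 8.526799244898337 29.997536838054657 [-0.8901  0.3944 -0.5078] [-0.063  -0.0091  0.0061]
False [ 0.0083  1.0941 -3.7146]
[-0.0468  1.0688 -3.534 ] [0.607  0.2219 0.349 ] 8.751659968798387 13.4083
```

View pics/s1.png

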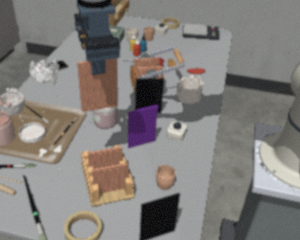

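The tile hangs upright in the gripper and the rack keeps its two short tiles. I'll carry it to the tote and lower it.

Run:
```python
from h import *
E=np.load("est.npz"); c,yt=E["c"],float(E["yt"])
ctrl.move_l([c[0],c[1],.35],vel=.2,ori=R(yt)); ctrl.sleep(.3)
print(ctrl.current_tool_pos(),ctrl.current_t())
f0=ctrl.current_contact_force();w0=ctrl.current_wrist_torque()
ctrl.move_l([c[0],c[1],.21],vel=.12)
for z in (.185,.165,.145,.120):
    h=ctrl.move_l([c[0],c[1],z],vel=.03,contact_N=5)
    print(z,h,ctrl.current_tool_pos(),ctrl.current_contact_force()-f0,ctrl.current_wrist_torque()-w0)
    if h: break
print(ctrl.current_t())
```

```text
[ 0.5881 -0.2683  0.35  ] 16.3667
0.185 False [ 0.5882 -0.2686  0.1852] [-1.1136  0.8941  0.7204] [-0.0838 -0.0342 -0.0006]
0.165 False [ 0.5882 -0.2686  0.1651] [-1.0131 -0.2635  0.9094] [-0.0068 -0.0426 -0.0069]
0.145 False [ 0.5882 -0.2685  0.1451] [-0.7496  0.8437 -0.2924] [-0.05   -0.1065  0.0034]
0.12 True [ 0.588  -0.2685  0.1275] [ 1.0468 -0.031   5.4641] [-0.2486 -0.3651  0.0168]
20.8917
```

The tile touched the floor at TCP z = 0.1275, against 0.128 expected, so it is fully seated. I'll release it, then check that the arm can reach the handle arc.

Run:
```python
from h import *
E=np.load("est.npz"); c,yt=E["c"],float(E["yt"])
ctrl.command_gripper(0.35); p=ctrl.current_tool_pos()
ctrl.move_l([*p[:2],.17],vel=.06); ctrl.move_l([*p[:2],.26],vel=.15)
T=wpose(); cv2.imwrite("pics/ins.png",ctrl.read_camera("wrist")); np.save("w_ins.npy",T)
e=np.array([np.cos(yt),np.sin(yt)])
def tcp(a): return [*(c[:2]-.125*np.cos(a)*e),.1+.125*np.sin(a)-.019]
best=None
for s in(1,-1):
    qs=[ctrl.ik(tcp(a),R(yt+s*np.pi/2)) for a in np.linspace(.262,1.571,5)]
    print(s,qs[0],qs[-1],ctrl.current_q())
print(ctrl.current_t())
```

```text
1 [-39.595   30.8891  90.8999  -0.      58.2111 -63.7998] [-29.8275  30.4453  74.3993  -0.      75.1554 -54.0323] [-29.8299  28.0246  70.2663   0.0004  81.9085  35.9663]
-1 [-39.595   30.8891  90.8999  -0.      58.2111 116.2002] [-29.8275  30.4453  74.3993  -0.      75.1554 125.9677] [-29.8299  28.0246  70.2663   0.0004  81.9085  35.9663]
23.1
```

View pics/ins.png

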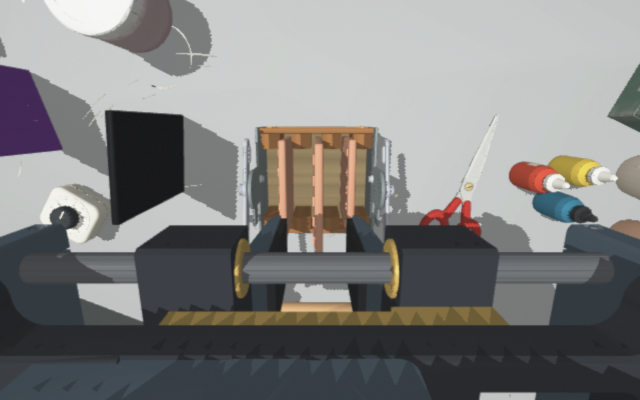

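The tall tile stands between the two short ones, with its top at (318,140–250). Now I'll grip the handle and swing it up along its arc.

Run:
```python
from h import *
E=np.load("est.npz"); c,yt=E["c"],float(E["yt"])
e=np.array([np.cos(yt),np.sin(yt)]); Ro=R(yt-np.pi/2)
def tcp(a): return np.array([*(c[:2]-.125*np.cos(a)*e),.1+.125*np.sin(a)-.019])
p=tcp(.262); q=p.copy(); q[2]=.25
ctrl.command_gripper(.5); ctrl.goto(q,Ro); ctrl.sleep(.2)
q[2]=.16; ctrl.move_l(q,vel=.12)
print(ctrl.move_l(p,vel=.05,contact_N=5),ctrl.current_tool_pos())
f0=ctrl.current_contact_force(); ctrl.command_gripper(0.)
w=ctrl.current_grip_width()*91; print("w",w,ctrl.current_contact_force()-f0,ctrl.current_t())
if 18<w<26:
    for a in np.linspace(.262,1.571,14)[1:]:
        ctrl.move_l(tcp(a),vel=.05)
        f=ctrl.current_contact_force()-f0
        print(round(a-.262,2),f,round(ctrl.current_grip_width()*91,1))
        if np.linalg.norm(f)>30: print("STOP"); break
print(ctrl.current_tool_pos(),ctrl.current_t())
```

```text
False [ 0.4781 -0.3181  0.1137]
w 21.25103626261283 [-6.5121 -4.8724  4.5282] 27.525
0.1 [-9.345  -6.3517  1.8968] 21.0
0.2 [-13.492   -8.0174   4.7754] 21.5
0.3 [-18.874   -9.9867  10.2116] 21.1
0.4 [-26.1574 -12.2598  17.3466] 21.4
STOP
[ 0.4955 -0.3102  0.1587] 29.125
```

The force of about 32 N points radially outward, so the true arc lies slightly further out. I'll relax along the radius and go on with a radial force correction.

```bash
cat > swing.py <<'E'
from h import *
import sys
E=np.load("est.npz"); c,yt=E["c"],float(E["yt"])
e=np.array([np.cos(yt),np.sin(yt)])
fb=ctrl  # baseline: force with the empty hand was ~0 apart from drift
a0,off=float(sys.argv[1]),float(sys.argv[2])
def rad(a): return np.array([*(-np.cos(a)*e),np.sin(a)])
def tcp(a,off): return np.array([*c[:2],.1-.019])+(.125+off)*rad(a)
def fr(a): return ctrl.current_contact_force()@rad(a)
for k in range(6):
    f=fr(a0); print("relax",round(off*1e3,2),round(f,1))
    if abs(f)<5: break
    off+=np.clip(f/8e3,-.0015,.0015); ctrl.move_l(tcp(a0,off),vel=.03)
for a in np.arange(a0+.08,1.60,.08):
    a=min(a,1.571); ctrl.move_l(tcp(a,off),vel=.05)
    F=ctrl.current_contact_force(); f=F@rad(a); print(round(a-.262,2),round(off*1e3,2),"rad",round(f,1),F)
    if np.linalg.norm(F)>35: print("STOP"); break
    off+=np.clip(f/10e3,-.001,.001)
print(a,off,ctrl.current_tool_pos(),ctrl.current_grip_width()*91,ctrl.current_t())
E
python3 - <<'E'
E
python3 swing.py 0.665 0
```

```text
relax 0.0 33.0
relax 1.5 15.6
relax 3.0 1.2
0.48 3.0 rad 11.0 [-9.1728 -5.0935  4.8979]
0.56 4.0 rad 10.4 [-7.9676 -4.419   5.7535]
0.64 5.0 rad 9.5 [-6.6886 -4.1783  5.9648]
0.72 5.95 rad 10.6 [-6.2079 -3.6776  7.991 ]
0.8 6.95 rad 10.7 [-7.2635 -3.4184  7.7665]
0.88 7.95 rad 10.5 [-6.0475 -3.804   8.323 ]
0.96 8.95 rad 12.2 [-5.6771 -2.3255 10.7846]
1.04 9.95 rad 8.4 [-5.7915 -3.3718  6.8967]
1.12 10.79 rad 10.1 [-4.657  -4.0018  9.1216]
1.2 11.79 rad 5.4 [-0.9866 -2.9265  5.1756]
1.28 12.33 rad 2.1 [ 1.0376 -2.2463  2.0609]
1.5449999999999995 0.012535041413701358 [ 0.5851 -0.2701  0.2183] 21.317313711417277 33.6167
```

The force dropped after 1.16, so the detent has snapped. I'll push gently on to the end stop, then release and retreat straight up.

Run:
```python
from h import *
E=np.load("est.npz"); c,yt=E["c"],float(E["yt"])
e=np.array([np.cos(yt),np.sin(yt),0])
p=ctrl.current_tool_pos()
print(ctrl.move_l(p+.008*e,vel=.02,contact_N=8),(ctrl.current_tool_pos()-c)@e,ctrl.current_contact_force())
ctrl.command_gripper(.5); ctrl.sleep(.2); print(ctrl.current_contact_force())
p=ctrl.current_tool_pos(); print(ctrl.move_l([*p[:2],.27],vel=.05,contact_N=4))
ctrl.move_l([*p[:2],.36],vel=.15)
q=np.array([*p[:2],.36])-.15*e; ctrl.move_l(q,vel=.2,ori=R(yt)); ctrl.sleep(.3)
T=wpose(); w=ctrl.read_camera("wrist"); s=ctrl.read_camera("side")
print(ctrl.current_t())
a=cv2.resize(s[105:225,260:410],(500,400),interpolation=cv2.INTER_CUBIC); b=w[0:320,160:460]
b=cv2.resize(b,(300,400)) if 0 else cv2.copyMakeBorder(b,0,80,0,0,cv2.BORDER_CONSTANT)
cv2.imwrite("pics/fin.png",np.hstack([a,b])); np.save("w_fin.npy",T)
P=ctrl.camera_params("wrist");S=ctrl.camera_params("side")
for z in(.225,.162): 
    X=[*c[:2],z]; u=proj(P,T,X);v=proj(S,S["pose"],X); print(z,"in pic: wrist",u-[160,0]+[500,0],"side",(v-[260,105])*[500/150,400/120])
```

```text
True -0.0008638277505760218 [-3.995  -2.1473  7.4415]
[-0.5989 -0.5311 -1.2295]
False
38.7333
0.225 in pic: wrist [654.8834  20.5441] side [230.0131  36.0835]
0.162 in pic: wrist [655.134   39.1089] side [227.5729  86.6142]
```

View pics/fin.png

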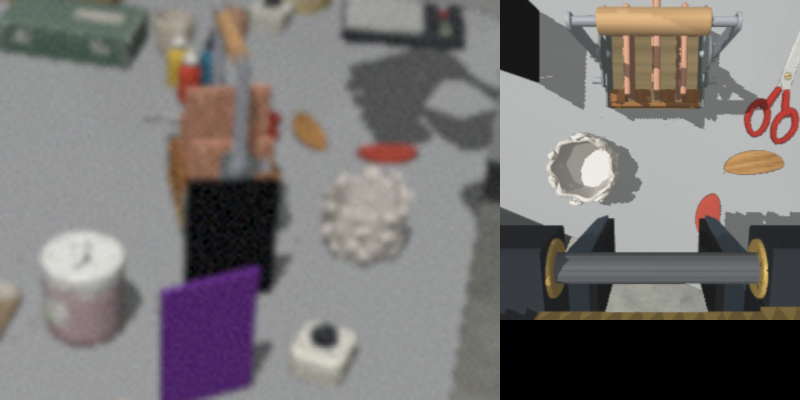

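The handle stands upright by itself at wrist-panel (655,20), exactly where an upright grip should appear. All three tiles stand in their slots and the bystanders are in place.

```bash
python3 -c "
from bench import ctrl
print(ctrl.sign_off())"
```

```text
the job is handed in; nothing more can be done
None
```

The job is handed in at about 39 s: the tall tile is fully down in the tote's middle slot, the handle stands upright in its detent, and the last pictures show the other tiles and the bystanders still in place.

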